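Lock a sewing template into its tray with the mallet

TASK

Lay the loose L-shaped metal template flat into the recess of the plywood tray, where it fits only one way round, and let go of it. Then take the mallet and knock the two steel keeper pins fully down with brisk blows of its face, first the pin nearer the robot and then the far one, never pushing the pins with the gripper, so that their keepers lock the template in. Finally stand the mallet back upright on its striking face in the middle of the cork mat, leaving everything else on the table where it is.

Things in the scene. Friction and masses are not known exactly. Their poses are not given: they have to be found in the camera images.
- tray: Fixed plywood tray on the table, 204 (x) x 150 (y) mm; origin at the centre of its underside, z up. Frame top 18 mm above the table. Recess 124 x 104 mm, centred, 8 mm deep, floor at 10 mm. A flush aluminium block fills its corner x > -14, y > -4 mm, leaving an L-shaped opening 2 mm wider than the template on every side.
- tray_nest (a point): Where the centre of the template's rib (point template_grip) is when the template is fully seated: tray frame (-14, -24, 34) mm. Axes as the tray's; a seated template has the same yaw as the tray.
- template_grip (a point): Centre of the wooden rib on the loose L-shaped aluminium template (0.1-0.22 kg, 8 mm thick, starts flat on the table). Rib 50 long (x), 14 wide (y), standing 32 mm up from the plate; its centre is 24 mm above the plate's underside, its top 40. From this point the plate covers x -46 to 74, y -26 to 18 mm and x -46 to -2, y -26 to 74 mm.
- pin_near (a joint): Travel of the near pin (m): 0 up, 0.016 fully down; starts 0 to 0.004. Sprung, with a friction catch: 5 to 7 N push it down and it stays where left. Its keeper tongue slides out by the same travel, from 6 mm short of the recess edge at 0, its underside 20 mm above the table: an unseated template jams it.
- pin_far (a joint): Travel of the far pin, as pin_near.
- pin_near_top (a point): Centre of the top of the near pin's flat round steel head, 22 mm across; 51 mm above the table when up, 35 when fully down. It stands on a grey keeper block 34 x 34 mm, top 30 mm above the table, on the tray's frame at (-83, 24) mm in the tray's frame. z up.
- pin_far_top (a point): The same for the far pin, at (83, -28) mm in the tray's frame.
- mallet_grip (a point): Point on the handle of the wooden mallet (0.22-0.36 kg), which stands on its striking face, handle level. x: along the handle to the head; z up. Handle 20 wide (y), 24 high, from 22 mm ahead of this point to 98 behind. Head 44 x 44, 74 tall, centred 44 mm ahead; its underside, the striking face, is 46 mm below.
- mallet_face (a point): Centre of the mallet's striking face, the 44 x 44 mm underside of its head. Axes as mallet_grip.
- mallet: The mallet; same point and axes as mallet_face.
- mat: Fixed round cork mat, 140 mm across, 4 mm thick, on which the mallet starts; origin at the centre of its underside.
- cone_left: Cone of thread, 60 mm across at the foot, 108 mm tall; origin at its foot. Leave alone.
- cone_right: Another cone of thread, the same size. Leave alone.
- spool: Small thread spool, 26 mm across, 38 mm tall, standing on the aluminium block of the tray; origin at its foot. Leave alone.
- weight: Dark steel pattern weight, 64 mm across, 44 mm tall with its knob; origin at its foot. Leave alone.
- tape: Tape measure case, 56 mm across, 20 mm tall. Leave alone.
- shears: Closed shears lying flat, about 215 mm long, 12 mm tall; origin at the pivot, blades to its +x. Leave alone.
- dish: Shallow steel dish for pins, 84 mm across, 22 mm tall; origin at its foot. Leave alone.
- chalk: Piece of tailor's chalk, 45 x 35 x 10 mm. Leave alone.
Mind the look-alikes: they are no part of the job. Of the things like the mallet, leave any that is purple or turquoise; of the rest the larger one is meant.

How it is judged:
By the outcome, as a careful person would: the job done as asked, in the order asked, and still so for the second after the job is handed in, with the robot touching nothing.
It also fails if it takes over 64 s, if anything falls off the work surface, if the arm or the gripper's body presses on something with over 40 N, if the wrist force passes 120 N, or if a joint passes its speed limit or range.

ROBOT

A 7-joint arm with a two-finger parallel gripper is mounted at the origin on the work surface. World frame = base frame: x ahead of the robot, y to its left, z up, the work surface at z = 0. Lengths are in m, angles in degrees, forces in N, time in s.
With the tool pointing down it reaches from about 0.425 to 0.875 m from the base axis. Payload 4.7 kg.
Tool frame: the origin (TCP) lies between the finger pads; the fingertips stand 19 mm ahead of it and the grasp point (between the pads) is the TCP; x points along the fingers, z is the direction in which the jaws open and shut, and the axes are right-handed (so a half turn about x gives the same grasp; the last joint's range is limited). The gripper opens to 87 mm and grips with 3 to 60 N. Pads are 19 mm wide; open, the fingers measure 117 mm over their backs; the gripper's body (75 mm by 190 mm) begins 51 mm behind the grasp point.
Start: joints at [66.927, 18.392, -4.016, 83.108, 1.295, 78.541, -3.26], TCP at [0.263, -0.594, 0.242] pointing down, gripper open.
Joint ranges: [-163.93, 163.93], [-17.29, 119.83], [-79.2, 71.16], [3.27, 140.29], [-89.18, 269.18], [5.43, 117.66], [-154.24, 154.24]. Speed limits (degrees/s): [147.25, 147.25, 180, 180, 180, 180, 180].

INTERFACE

Orientations are given as [roll, pitch, yaw] about the fixed x, y, z axes, in that order (R = Rz(yaw) Ry(pitch) Rx(roll)).
In Python, from cell import monitor, read_camera, camera_model, env, regions_of gives the robot as it stands. The module is installed in compiled form; this text tells all that it offers.
- The arm moves only by the tool step_arm, never from a script. Its argument "deltas" is a list of rows, each a list of 5 numbers: the gripper's target within -1 to 1 (fully open at 1, half-way at 0, shut at -1), then the shift along the tool's x, y, z in m, then the turn about the tool's x in degrees. A call has 1 to 12 rows; each row is the pose to reach, as a shift and turn from the pose commanded when the call began, along the tool's axes at that moment; what a row does not reach only later rows make up. A row lasts 1/8 s, in which the tool goes at most 62.5 mm and 10.7 degrees, less where a joint would pass 70% of its speed; a pose out of reach is approached as far as the arm can. A call with a gripper value outside its range is refused whole. The fingers move at their own pace and stop on an object; "newtons" is the grip in N (left out, the last holds). Time passes only in rows, so rows that repeat a pose let the fingers close. It gives the time, the measured TCP pose, the force and the opening at its end, in the units of the state.
- monitor.get_obs(): the state, without advancing time (a new reading comes with each control period).
- read_camera(name): name is "scene" or "top" or "wrist"; returns (picture, depth): 400x640x3 uint8, red, green, blue; 400x640 float32, m along the optical axis (not along the pixel's ray), 0 where there is no reading.
- camera_model(name): a dict with "fx", "fy", "cx", "cy" (pixels), "k1" (the pictures are not rectified: a ray, as slopes to the right and down, at radius r is drawn at 1 + k1 r^2 times it, then the intrinsics apply), "xyz" and "attitude" of the camera in the world. Camera axes: x right, y down, z forward; pixel columns grow to the right and rows downward; lengths in m; the calibration is good to about 2 mm. A picture is of the moment at which its call begins: read the wrist's pose just before it. camera_model takes no time and is no camera call; for the wrist camera it gives the pose at the moment of the call.
- env.sign_off(): hands the job in, once; it reports no verdict.
Trained networks look in the newest picture that a camera, given by its name, has taken for a name from the list of things; names that differ only in an ending like _2 or _b are one class to them, and where a whole thing is asked for, a point or a joint stands for the part that bears it (a point fixed in the world has none). Each returns a list of dicts, best first, with "p" (0 to 1); they miss things now and then, are a little off and sometimes report something else, mostly with a low value. They report only what shows in the picture. A call takes as long as a camera call. They do not tell look-alikes from the thing itself.
- regions_of(camera, thing): "pixels" (400x640 bool, what is visible of it) and "pixel" ([column, row] in pixels, amid what is visible of it).
The state is a dict: "time_s": time; "qpos": joint angles; "joint_velocities": joint speeds; "effort": joint torques, N m; "tool_pos": TCP position; "tool_rot": TCP orientation; "force": force on the tool from outside, world axes, zero at the start; "wrist_torque": the same for the moment, N m; "grip_width": finger opening in m.
Only numpy, scipy, OpenCV 4.12 (cv2) and the standard library are available. Lean on these libraries where they do the work, as an engineer would, in place of code of your own. Each camera call takes 0.05 s, during which the arm holds its last target. There are 200 camera calls.

## Working session

There is one attempt and no reset: what is moved stays moved. The work goes in short steps, Python scripts to look and compute and a tool call to move; the robot and the scene stay as the last step left them, time stands still between calls to the robot, and variables do not carry over. Pictures are saved under pics/ and viewed, about 8 in all and at most 12, crops included, and the job is handed in when it is done.

Besides the shell and the picture viewer there is one more tool, called after "Request:" by a JSON object that holds its "method" and its "body", one argument or row to a line. step_arm: Moves the arm, as the interface text tells. Its arguments: {"type":"object","properties":{"deltas":{"type":"array"},"newtons":{"type":"number"}},"required":["deltas"]}

```bash
mkdir -p pics; cat > h.py <<'E'
import numpy as np, cv2
from scipy.spatial.transform import Rotation as R
from cell import monitor, read_camera, camera_model, env, regions_of
def rot(a): return R.from_euler('xyz',a,degrees=True).as_matrix()
def save(n,img): cv2.imwrite('pics/'+n,img[:,:,::-1])
def cloud(m,d):
    v,u=np.mgrid[0:d.shape[0],0:d.shape[1]]
    x=(u-m['cx'])/m['fx'];y=(v-m['cy'])/m['fy'];a,b=x.copy(),y.copy()
    for _ in range(8):
        s=1+m['k1']*(a*a+b*b);a,b=x/s,y/s
    P=np.stack([a*d,b*d,d],-1)@rot(m['attitude']).T+np.array(m['xyz'])
    P[d<=0]=np.nan
    return P
E
python3 - <<'E'
from h import *
print(monitor.get_obs())
for c in ('top','scene'):
    m=camera_model(c);print(c,m)
    i,d=read_camera(c);save(c+'0.png',i);P=cloud(m,d)
    np.savez(c+'0.npz',i=i,d=d,P=P)
    if c=='top':
      for t in ['tray','template_grip','mallet','mat','pin_near','pin_far','spool','cone_left','weight','tape','shears','dish','chalk']:
        for r in regions_of(c,t):
            q=P[r['pixels']];print(t,round(r['p'],2),np.round(r['pixel']),r['pixels'].sum(),np.round(np.nanmedian(q,0),3),np.round(np.nanmax(q[:,2]),3))
E
```

```text
{'time_s': 0.0, 'qpos': array([66.92669361, 18.43738687, -4.01546283, 83.17663336,  1.29676999,
       78.54194969, -3.25856785]), 'joint_velocities': array([ 0.02972532, -0.01403894,  0.00469382, -0.00978492,  0.04986805,
       -0.01322545,  0.0620072 ]), 'effort': array([ 4.57984570e-04, -4.91288924e+01, -4.03176695e-01, -3.12527132e+01,
       -6.37075701e-02,  4.36913827e-02,  1.61821740e-04]), 'tool_pos': array([ 0.26287283, -0.59388431,  0.24046529]), 'tool_rot': array([-176.02151992,   89.88910904,  117.86329464]), 'force': array([-0.11809181, -1.06085082, -0.23357129]), 'wrist_torque': array([ 0.03423446, -0.00808497, -0.02426757]), 'grip_width': 0.08687789187377515}
top {'fx': 369.9129720779861, 'fy': 369.9129720779861, 'cx': 326.4518339806032, 'cy': 195.60725465711948, 'k1': -0.008920289030600959, 'xyz': array([0.32233214, 0.15595384, 1.10526884]), 'attitude': array([-1.71010660e+02,  1.36017547e-01, -9.09739484e+01])}
tray 0.62 [474. 117.] 647 [ 0.736 -0.295  0.007] 0.014
template_grip 0.62 [472. 176.] 814 [ 0.54  -0.278  0.006] 0.043
mallet 0.78 [273. 276.] 394 [0.267 0.
[... 271 characters left out ...]
  0.048] 0.054
spool 0.41 [359. 161.] 69 [0.598 0.058 0.053] 0.058
cone_left 0.79 [349. 114.] 317 [0.737 0.083 0.048] 0.11
weight 0.88 [363. 231.] 359 [0.389 0.052 0.021] 0.046
tape 0.73 [327. 201.] 278 [0.475 0.156 0.016] 0.024
shears 0.95 [474. 114.] 686 [ 0.741 -0.296  0.006] 0.014
dish 0.73 [272. 145.] 555 [0.668 0.318 0.009] 0.024
dish 0.7 [382. 146.] 38 [ 0.638 -0.005  0.048] 0.054
chalk 0.49 [433. 227.] 189 [ 0.39  -0.161  0.008] 0.012
scene {'fx': 516.1612202790085, 'fy': 516.1612202790085, 'cx': 314.1880980299275, 'cy': 207.46469940831975, 'k1': 0.009224397715986972, 'xyz': array([1.72288623, 0.32126482, 1.23095954]), 'attitude': array([-133.4582677 ,   -0.73412767,   98.34264019])}
```

```bash
python3 - <<'E'
from h import *
i=np.load('top0.npz')['i']
save('a.png',cv2.resize(i[70:320,130:530],None,fx=2,fy=2,interpolation=cv2.INTER_CUBIC))
i=np.load('scene0.npz')['i']
save('b.png',i)
E
```

```text
(no output)
```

View pics/a.png

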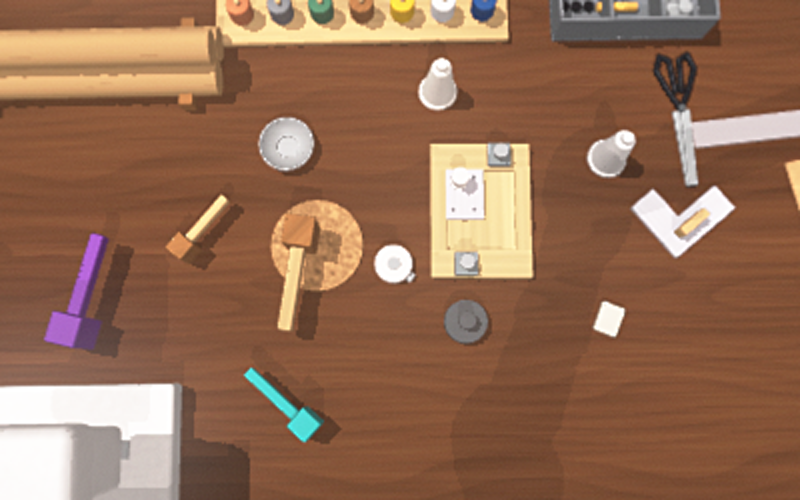

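View pics/b.png

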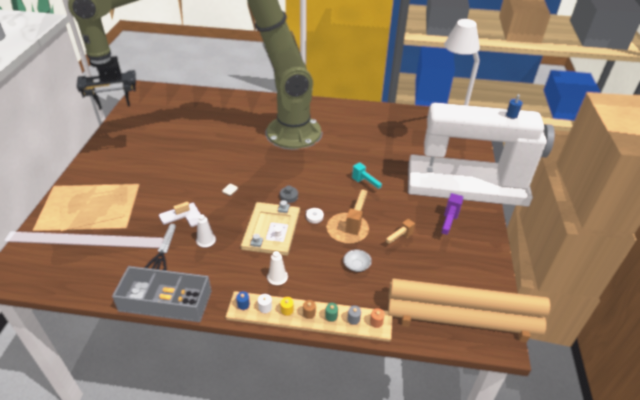

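The mallets I can see (full-image pixels):
- **Purple** at (170,226): excluded by colour.
- **Turquoise** at (273,276): excluded by colour.
- **Small wooden** at (224,189).
- **Larger wooden** on the mat at (278,192): this is the one meant.

The tray is around (370,175) with its block towards +x and +y, so its yaw is about 0. The template is at (472,176), turned about -45°.

```bash
python3 - <<'E'
from h import *
z=np.load('top0.npz');P=z['P'];i=z['i'].astype(int)
def pts(x0,x1,y0,y1,z0,z1):
    Q=P.reshape(-1,3);k=(Q[:,0]>x0)&(Q[:,0]<x1)&(Q[:,1]>y0)&(Q[:,1]<y1)&(Q[:,2]>z0)&(Q[:,2]<z1);return Q[k],i.reshape(-1,3)[k]
def rect(Q): return cv2.minAreaRect((Q[:,:2]*1000).astype(np.float32))
q,c=pts(.4,.75,-.14,.12,.012,.024); k=(c[:,0]>170);print('tray',len(q),rect(q[k]),rect(q))
t,c=pts(.44,.65,-.40,-.18,.004,.014);print('templ',len(t),rect(t))
r,c=pts(.44,.65,-.40,-.18,.03,.05);print('rib',len(r),rect(r),r[:,2].mean())
m,c=pts(.33,.45,.2,.36,.04,.08);print('handle',len(m),rect(m),np.median(m[:,2]))
m,c=pts(.43,.6,.2,.36,.072,.09);print('head',len(m),rect(m),np.median(m[:,2]))
m,c=pts(.40,.62,.16,.36,.0015,.0065);k=c[:,0]>150;print('mat',rect(m[k]))
for n,b in dict(near=(.42,.56,-.1,.08),far=(.58,.7,-.1,.03)).items():
    m,c=pts(*b,.036,.06);print(n,len(m),m.mean(0))
print(camera_model('wrist'))
im,d=read_camera('wrist');save('w0.png',im);print(np.median(d),monitor.get_obs()['tool_pos'])
E
```

```text
tray 2210 ((601.8257446289062, 23.832107543945312), (299.3848571777344, 156.96539306640625), 1.593265175819397) ((576.5943603515625, 23.130294799804688), (349.8672180175781, 156.96539306640625), 1.593265175819397)
templ 726 ((545.1507568359375, -277.8343811035156), (209.10601806640625, 191.67413330078125), 0.10664429515600204)
rib 94 ((579.23779296875, -246.4470977783203), (145.43569946289062, 49.358367919921875), 39.812652587890625) 0.03777535840878807
handle 200 ((414.9521179199219, 306.9386901855469), (20.863157272338867, 71.58759307861328), 81.44342041015625) 0.059807179098634866
head 229 ((519.6385498046875, 289.69818115234375), (43.59086227416992, 43.500247955322266), 82.49571990966797) 0.07606517326598183
mat ((495.36016845703125, 263.4932556152344), (169.18701171875, 138.90847778320312), 26.289588928222656)
near 44 [0.47480396 0.04893656 0.04871778]
far 41 [ 0.6394071  -0.00553024  0.04828689]
{'fx': 337.1657407892694, 'fy': 337.1657407892694, 'cx': 319.1324523574841, 'cy': 201.77064077290595, 'k1': -0.06925066756688174, 'xyz': array([ 0.32786262, -0.5643809 ,  0.38614026]), 'attitude': array([ 1.64519733e+02, -2.71097008e-02, -6.60550828e+01])}
0.35847175 [ 0.26310168 -0.59439011  0.24161709]
```

```bash
cat >> h.py <<'E'
def plan(p,zdeg):
    """tool-frame shift and x-turn to TCP p with jaw axis (z) along world yaw zdeg (mod 180)"""
    o=monitor.get_obs();M=rot(o['tool_rot']);z=M[:,2];cur=np.degrees(np.arctan2(z[1],z[0]))
    dw=(zdeg-cur+90)%180-90
    print('t %.2f'%o['time_s'],'tcp',np.round(o['tool_pos'],4),'zyaw %.2f'%cur,'tilt',np.round(M[:,0],4),'-> shift',np.round(M.T@(np.array(p)-o['tool_pos']),4),'turn %.2f'%(-dw),'q',np.round(o['qpos'],0),'F',np.round(o['force'],1),'w %.4f'%o['grip_width'])
E
python3 - <<'E'
from h import *
plan([.5,-.30,.24],45)
M=rot(monitor.get_obs()['tool_rot']);c=camera_model('wrist')
print(M.round(2),M.T@(c['xyz']-monitor.get_obs()['tool_pos']), M.T@rot(c['attitude'])[:,2])
E
```

```text
t 0.80 tcp [ 0.2631 -0.5944  0.2416] zyaw -66.12 tilt [-0.e+00 -1.e-04 -1.e+00] -> shift [ 0.0016  0.3358 -0.1733] turn 68.88 q [67. 18. -4. 83.  1. 79. -3.] F [-1.1  0.4 -0.1] w 0.0869
[[-0.    0.91  0.4 ]
 [-0.    0.4  -0.91]
 [-1.   -0.    0.  ]] [-0.14452553  0.07135385 -0.00120529] [ 9.63743453e-01 -2.66829822e-01  6.34241598e-04]
```

View pics/w0.png

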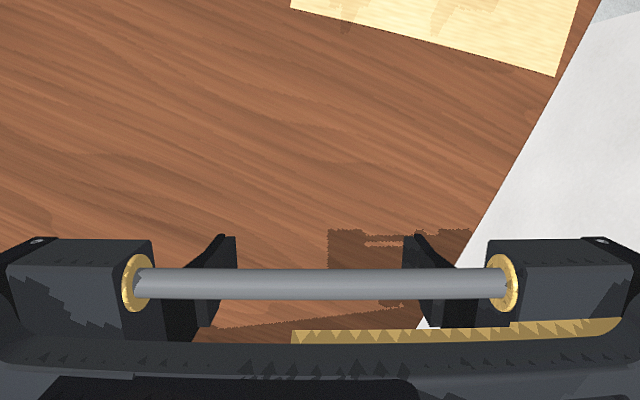

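```bash
python3 - <<'E'
from h import *
plan([.595,-.328,.24],45)
E
```

```text
t 0.80 tcp [ 0.2631 -0.5944  0.2416] zyaw -66.12 tilt [-0.e+00 -1.e-04 -1.e+00] -> shift [ 0.0016  0.4113 -0.1092] turn 68.88 q [67. 18. -4. 83.  1. 79. -3.] F [-1.1  0.4 -0.1] w 0.0869
```

Request:
{"method": "step_arm", "body": {
  "deltas": [
    [1,0,0.358,-0.241,68.9],
    [1,0,0.358,-0.241,68.9],
    [1,0,0.358,-0.241,68.9],
    [1,0,0.358,-0.241,68.9],
    [1,0,0.358,-0.241,68.9],
    [1,0,0.358,-0.241,68.9],
    [1,0,0.358,-0.241,68.9],
    [1,0,0.358,-0.241,68.9],
    [1,0,0.358,-0.241,68.9],
    [1,0,0.358,-0.241,68.9]
  ]
}}

```text
time_s: 2.05
tool_pos: [0.4918, -0.2314, 0.2415]
tool_rot: [9.7, 89.9, -125.5]
force: [-0.3, -0.1, 0.0]
grip_width: 0.0873
```

```bash
python3 - <<'E'
from h import *
m=camera_model('wrist');i,d=read_camera('wrist');save('w1.png',i);P=cloud(m,d);np.savez('w1.npz',i=i,d=d,P=P)
plan([.545,-.278,.24],-135)
r=regions_of('wrist','template_grip')
for a in r: print(a['p'],a['pixel'],a['pixels'].sum())
E
```

```text
t 2.10 tcp [ 0.4917 -0.2315  0.2415] zyaw -135.22 tilt [-6.e-04 -9.e-04 -1.e+00] -> shift [ 0.0015  0.0705 -0.005 ] turn -0.22 q [  37.    6.  -16.   98.    2.   76. -114.] F [-1.   0.1  0.2] w 0.0870
0.55 [328.5, 113.8] 6636
```

View pics/w1.png

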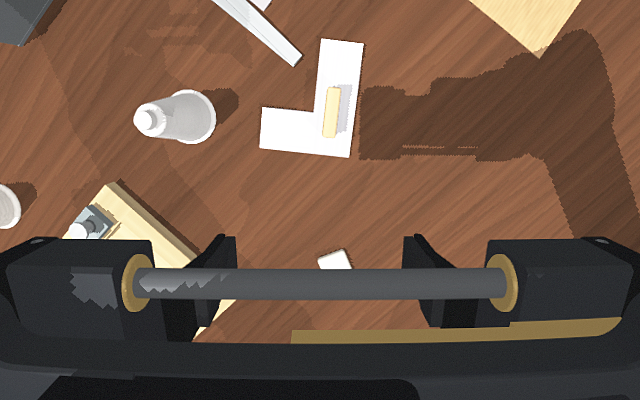

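```bash
cat >> h.py <<'E'
from scipy.optimize import minimize
def inL(q,p,e=0):
    c,s=np.cos(p[2]),np.sin(p[2]);d=q-p[:2];x=d[:,0]*c+d[:,1]*s;y=-d[:,0]*s+d[:,1]*c
    f=lambda x0,x1,y0,y1: np.minimum.reduce([x-x0,x1-x,y-y0,y1-y])
    return np.maximum(f(-.046,.074,-.026,.018),f(-.046,-.002,-.026,.074)) # >0 inside
def fitL(P,mask,p0):
    """sharp mask pixels inside, others outside; soft-edge IoU"""
    near=np.isfinite(P[...,0])&(np.hypot(P[...,0]-p0[0],P[...,1]-p0[1])<.13)
    q=P[near][:,:2];lab=mask[near].astype(float)
    def cost(p): return np.mean((lab-1/(1+np.exp(-inL(q,p)/.0008)))**2)
    best=min((minimize(cost,[p0[0]+a,p0[1]+b,p0[2]+g],method='Nelder-Mead',options=dict(initial_simplex=[[p0[0]+a,p0[1]+b,p0[2]+g],[p0[0]+a+.01,p0[1]+b,p0[2]+g],[p0[0]+a,p0[1]+b+.01,p0[2]+g],[p0[0]+a,p0[1]+b,p0[2]+g+.1]],xatol=1e-5,fatol=1e-9,maxiter=600)) for a,b in [(0,0),(.01,0),(0,.01)] for g in (0,.06,-.06)),key=lambda r:r.fun)
    return best.x,best.fun
E
python3 - <<'E'
from h import *
z=np.load('w1.npz');P=z['P'];i=z['i']
hsv=cv2.cvtColor(i,cv2.COLOR_RGB2HSV)
print([np.round(P[v,u],4) for u,v in [(332,112),(340,60),(341,140),(290,125),(330,95)]])
k=(P[...,2]>.0045)&(P[...,2]<.06)
k[:30]=0;k[165:]=0;k[:,:245]=0;k[:,380:]=0
k[:70,:310]=0
p,f=fitL(P,k,[.54,-.28,np.radians(-45)]);print(p,np.degrees(p[2]),f,k.sum())
r=k&(P[...,2]>.037);q=P[r];print('rib',len(q),cv2.minAreaRect((q[:,:2]*1000).astype(np.float32)),np.median(q[:,2]),q[:,:2].mean(0))
hit=np.zeros_like(k)
# tray pts
print('cone', [np.round(np.nanmedian(P[v-3:v+3,u-3:u+3],axis=(0,1)),3) for u,v in [(150,121)]])
plan([p[0],p[1],.031],np.degrees(p[2])-90)
E
```

```text
[array([ 0.53  , -0.2899,  0.0422]), array([ 0.561 , -0.3341,  0.0094]), array([ 0.5003, -0.2765,  0.0085]), array([ 0.5516, -0.2485,  0.0098]), array([ 0.543 , -0.2999,  0.0422])]
[ 0.53678732 -0.29798212 -0.86218356] -49.399479327886255 0.013193119925360935 6655
rib 700 ((530.1805419921875, -289.4136047363281), (14.001374244689941, 49.646331787109375), 38.43714904785156) 0.04128102694992314 [ 0.5303275  -0.28930425]
cone [array([ 0.634, -0.179,  0.109])]
t 2.15 tcp [ 0.4918 -0.2313  0.2415] zyaw -135.22 tilt [-5.e-04 -6.e-04 -1.e+00] -> shift [0.2105 0.079  0.0149] turn 4.18 q [  37.    6.  -16.   98.    2.   76. -114.] F [ 0.2  1.1 -0.7] w 0.0870
```

```bash
python3 - <<'E'
from h import *
z=np.load('w1.npz');P=z['P'];i=z['i']
k=(P[...,2]>.0045)&(P[...,2]<.06)
k[:30]=0;k[165:]=0;k[:,:245]=0;k[:,380:]=0;k[:70,:310]=0
w=(cv2.cvtColor(i,cv2.COLOR_RGB2HSV)[...,1]<40)&(i[...,0]>150); w2=w.copy();w2[:30]=0;w2[165:]=0;w2[:,:245]=0;w2[:,380:]=0;w2[:70,:310]=0
for nm,m in (('depth',k),('white',w2)):
  for v in range(30,166,9):
    u=np.where(m[v])[0]; print(nm,v,(u.min(),u.max(),len(u)) if len(u) else None)
print(cv2.minAreaRect(np.argwhere(w2)[:,::-1].astype(np.float32)))
E
```

```text
depth 30 None
depth 39 (np.int64(322), np.int64(329), 8)
depth 48 (np.int64(321), np.int64(362), 42)
depth 57 (np.int64(320), np.int64(361), 42)
depth 66 (np.int64(319), np.int64(360), 42)
depth 75 (np.int64(318), np.int64(358), 41)
depth 84 (np.int64(317), np.int64(357), 41)
depth 93 (np.int64(316), np.int64(356), 41)
depth 102 (np.int64(315), np.int64(355), 41)
depth 111 (np.int64(262), np.int64(353), 79)
depth 120 (np.int64(261), np.int64(352), 92)
depth 129 (np.int64(261), np.int64(352), 92)
depth 138 (np.int64(260), np.int64(351), 91)
depth 147 (np.int64(263), np.int64(349), 87)
depth 156 (np.int64(344), np.int64(348), 5)
depth 165 None
white 30 None
white 39 (np.int64(321), np.int64(329), 9)
white 48 (np.int64(320), np.int64(362), 43)
white 57 (np.int64(319), np.int64(361), 43)
white 66 (np.int64(318), np.int64(360), 43)
white 75 (np.int64(317), np.int64(359), 43)
white 84 (np.int64(316), np.int64(358), 43)
white 93 (np.int64(315), np.int64(357), 29)
white 102 (np.int64(314), np.int64(355), 28)
white 111 (np.int64(262), np.int64(354), 73)
white 120 (np.int64(261), np.int64(353), 79)
white 129 (np.int64(261), np.int64(352), 78)
white 138 (np.int64(260), np.int64(351), 92)
white 147 (np.int64(260), np.int64(349), 90)
white 156 (np.int64(336), np.int64(348), 13)
white 165 None
((310.23077392578125, 95.15384674072266), (92.7779769897461, 116.3445816040039), 7.125016689300537)
```

```bash
sed -i 's/near=np.isfinite(P\[...,0\])&/near=(P[...,2]<.06)\&/' h.py; python3 - <<'E'
from h import *
z=np.load('w1.npz');P=z['P'];i=z['i']
k=(P[...,2]>.0045)&(P[...,2]<.06)
k[:30]=0;k[165:]=0;k[:,:245]=0;k[:,380:]=0;k[:70,:310]=0
p,f=fitL(P,k,[.54,-.28,np.radians(-45)]);print(p,np.degrees(p[2]),f,k.sum())
plan([p[0],p[1],.031],np.degrees(p[2])-90)
E
```

```text
[ 0.53008281 -0.28899578 -0.89803329] -51.45351756109187 0.0018615064652687252 6655
t 2.15 tcp [ 0.4918 -0.2313  0.2415] zyaw -135.22 tilt [-5.e-04 -6.e-04 -1.e+00] -> shift [0.2105 0.0679 0.0133] turn 6.24 q [  37.    6.  -16.   98.    2.   76. -114.] F [ 0.2  1.1 -0.7] w 0.0870
```

Request:
{"method": "step_arm", "body": {
  "deltas": [
    [0.2,0.05,0.068,0.0133,6.2],
    [0.0,0.11,0.068,0.0133,6.2],
    [0.0,0.16,0.068,0.0133,6.2],
    [0.0,0.195,0.068,0.0133,6.2],
    [0.0,0.21,0.068,0.0133,6.2],
    [0.0,0.21,0.068,0.0133,6.2],
    [-1,0.21,0.068,0.0133,6.2],
    [-1,0.21,0.068,0.0133,6.2],
    [-1,0.21,0.068,0.0133,6.2],
    [-1,0.21,0.068,0.0133,6.2]
  ],
  "newtons": 25
}}

```text
time_s: 3.4
tool_pos: [0.5318, -0.2869, 0.0323]
tool_rot: [93.1, 89.9, -48.2]
force: [-1.0, 0.5, 2.7]
grip_width: 0.0137
```

```bash
python3 - <<'E'
from h import *
plan([.53008,-.28900,.031],-51.45-90)
plan([.56,-.115,.33],0)
E
```

```text
t 3.40 tcp [ 0.5318 -0.2869  0.0323] zyaw -141.22 tilt [ 7.e-04 -8.e-04 -1.e+00] -> shift [0.0013 0.0006 0.0027] turn 0.23 q [  37.   24.  -13.  102.    7.   55. -120.] F [-1.   0.5  2.7] w 0.0137
t 3.40 tcp [ 0.5318 -0.2869  0.0323] zyaw -141.22 tilt [ 7.e-04 -8.e-04 -1.e+00] -> shift [-0.2979 -0.116  -0.1296] turn 38.78 q [  37.   24.  -13.  102.    7.   55. -120.] F [-1.   0.5  2.7] w 0.0137
```

Request:
{"method": "step_arm", "body": {
  "deltas": [
    [-1,-0.05,0,0,0],
    [-1,-0.1,0,0,0],
    [-1,-0.16,-0.03,-0.03,-10],
    [-1,-0.22,-0.08,-0.08,-20],
    [-1,-0.298,-0.116,-0.13,-30],
    [-1,-0.298,-0.116,-0.13,-40],
    [-1,-0.298,-0.116,-0.13,-50],
    [-1,-0.298,-0.116,-0.13,-60],
    [-1,-0.298,-0.116,-0.13,-70],
    [-1,-0.298,-0.116,-0.13,-80],
    [-1,-0.298,-0.116,-0.13,-90],
    [-1,-0.298,-0.116,-0.13,-100]
  ]
}}

```text
time_s: 4.9
tool_pos: [0.56, -0.1146, 0.3292]
tool_rot: [-133.8, 90.0, -174.6]
force: [0.1, -0.1, -1.2]
grip_width: 0.0141
```

Request:
{"method": "step_arm", "body": {
  "deltas": [
    [-1,0,0,0,-10],
    [-1,0,0,0,-20],
    [-1,0,0,0,-30],
    [-1,0,0,0,-41.2],
    [-1,0,0,0,-41.2],
    [-1,0,0,0,-41.2]
  ]
}}

```text
time_s: 5.65
tool_pos: [0.5601, -0.1147, 0.3294]
tool_rot: [-168.3, 90.0, -168.5]
force: [-0.0, -0.7, -1.4]
grip_width: 0.0137
```

```bash
python3 - <<'E'
from h import *
m=camera_model('wrist');i,d=read_camera('wrist');save('w2.png',i);P=cloud(m,d);np.savez('w2.npz',i=i,d=d,P=P,tcp=monitor.get_obs()['tool_pos'],rot=monitor.get_obs()['tool_rot'])
plan([.56,-.115,.33],0)
E
```

```text
t 5.70 tcp [ 0.5602 -0.1147  0.3294] zyaw -0.16 tilt [-2.e-04 -1.e-04 -1.e+00] -> shift [-0.0006 -0.0003 -0.0002] turn -0.16 q [ 37.   9. -32.  86.   5.  87.   5.] F [-0.7 -0.7 -0.6] w 0.0137
```

View pics/w2.png

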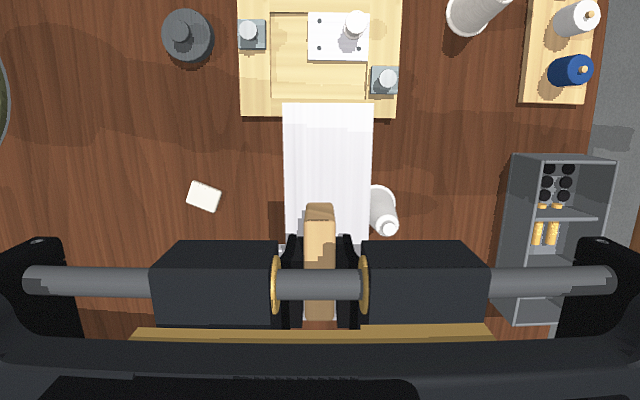

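```bash
cat >> h.py <<'E'
def hmap(q,p):
    c,s=np.cos(p[2]),np.sin(p[2]);d=q-p[:2];x=d[:,0]*c+d[:,1]*s;y=-d[:,0]*s+d[:,1]*c
    S=lambda x0,x1,y0,y1: np.clip(np.minimum.reduce([x-x0,x1-x,y-y0,y1-y])/.0015+.5,0,1)
    h=.018*S(-.102,.102,-.075,.075)
    h=h-.008*S(-.062,.062,-.052,.052)*(1-S(-.014,.2,-.004,.2))
    for a,b in ((-.083,.024),(.083,-.028)): h=np.maximum(h,.030*S(a-.017,a+.017,b-.017,b+.017))
    return h
def fitT(P,p0,extra=None):
    k=(P[...,2]<.033)&(abs(P[...,0]-p0[0])<.125)&(abs(P[...,1]-p0[1])<.1)
    if extra is not None:k&=extra
    q=P[k]
    def cost(p): 
        r=q[:,2]-hmap(q[:,:2],p)-p[3];return np.mean(np.minimum(abs(r),.008))
    best=None
    for a in (-.006,0,.006):
      for b in (-.006,0,.006):
        x0=np.array([p0[0]+a,p0[1]+b,p0[2],.001]);sx=np.vstack([x0]+[x0+e for e in np.diag([.006,.006,.03,.001])])
        r=minimize(cost,x0,method='Nelder-Mead',options=dict(initial_simplex=sx,xatol=1e-5,fatol=1e-9,maxiter=800))
        if best is None or r.fun<best.fun: best=r
    return best.x,best.fun,len(q)
def pins(P,p):
    c,s=np.cos(p[2]),np.sin(p[2])
    for n,(a,b) in dict(near=(-.083,.024),far=(.083,-.028)).items():
        t=np.array([p[0]+a*c-b*s,p[1]+a*s+b*c]);k=(np.hypot(P[...,0]-t[0],P[...,1]-t[1])<.016)&(P[...,2]>.0335)&(P[...,2]<.06)
        q=P[k];
        if len(q): z=np.median(q[:,2]);tq=q[q[:,2]>z-.003];print(n,'expected',t.round(4),'seen',tq.mean(0).round(4),len(tq))
E
python3 - <<'E'
from h import *
for f in ('w2','top0'):
    P=np.load(f+'.npz')['P']
    r=fitT(P,[.557,.024,0]);print(f,r,np.degrees(r[0][2]));pins(P,r[0])
P=np.load('w2.npz')['P'];z=np.load('w2.npz')
# template edge in hand
k=(P[...,2]>.28)&(P[...,2]<.33);k[200:]=0;k[:90]=0
q=P[k];q=q[q[:,2]>np.median(q[:,2])-.004];print('templ',len(q),np.median(q[:,2]),cv2.minAreaRect((q[:,:2]*1000).astype(np.float32)))
for v in (115,150,190):
    u=np.where(k[v])[0];a,b=P[v,u.min()+0],P[v,u.max()];print(v,a.round(4),b.round(4))
for u in (300,325,355):
    v=np.where(k[:,u])[0];print(u,P[v.min(),u].round(4))
print(z['tcp'],z['rot'])
E
```

```text
w2 (array([ 0.55761286,  0.02400923, -0.01716929,  0.00138125]), np.float64(0.0008542067472458074), 21369) -0.9837277632446723
near expected [0.475  0.0494] seen [0.4756 0.0486 0.0518] 294
far expected [ 0.6401 -0.0054] seen [ 0.6401 -0.0057  0.0513] 276
top0 (array([ 0.55718641,  0.02328449, -0.01342251, -0.00187606]), np.float64(0.0018239573269635695), 5072) -0.7690530326956989
near expected [0.4745 0.0484] seen [0.4747 0.049  0.0488] 43
far expected [ 0.6398 -0.0058] seen [ 0.6396 -0.0056  0.0484] 40
templ 8533 0.30643056831675275 ((562.5582885742188, -62.6395263671875), (48.15132141113281, 44.16721725463867), 89.97297668457031)
115 [ 0.5409 -0.0442  0.3058] [ 0.584  -0.0442  0.3069]
150 [ 0.541  -0.0611  0.3064] [ 0.5841 -0.0612  0.3065]
190 [ 0.5408 -0.0817  0.3056] [ 0.5844 -0.0816  0.3065]
300 [ 0.5492 -0.0386  0.3057]
325 [ 0.5613 -0.0387  0.307 ]
355 [ 0.5756 -0.0386  0.3068]
[ 0.56017465 -0.11470887  0.32942106] [-162.74595736   89.98865247 -162.90313092]
```

Request:
{"method": "step_arm", "body": {
  "deltas": [
    [-1,0,0.05,-0.01,10],
    [-1,0,0.1134,-0.019,20],
    [-1,0.03,0.1134,-0.019,30],
    [-1,0.06,0.1134,-0.019,40],
    [-1,0.09,0.1134,-0.019,50],
    [-1,0.12,0.1134,-0.019,60],
    [-1,0.15,0.1134,-0.019,70],
    [-1,0.19,0.1134,-0.019,80],
    [-1,0.21,0.1134,-0.019,90.8],
    [-1,0.23,0.1134,-0.019,90.8],
    [-1,0.23,0.1134,-0.019,90.8]
  ]
}}

```text
time_s: 7.08
tool_pos: [0.5399, -0.0013, 0.0981]
tool_rot: [-93.2, 89.8, 175.9]
force: [-1.0, -0.3, -1.6]
grip_width: 0.0137
```

```bash
python3 - <<'E'
from h import *
plan([.5412,-.0013,.062],-90.98)
E
```

```text
t 7.08 tcp [ 0.5399 -0.0013  0.0981] zyaw -90.88 tilt [-3.6e-03  3.0e-04 -1.0e+00] -> shift [ 0.036   0.0014 -0.    ] turn 0.10 q [  24.   14.  -30.  107.    8.   61. -100.] F [-1.  -0.3 -1.6] w 0.0137
```

Request:
{"method": "step_arm", "body": {
  "deltas": [
    [-1,0.02,0,0,0.1],
    [-1,0.035,0,0,0.1],
    [-1,0.035,0,0,0.1],
    [-1,0.035,0,0,0.1]
  ]
}}

```text
time_s: 7.58
tool_pos: [0.5419, -0.0013, 0.0652]
tool_rot: [87.7, 89.9, -3.2]
force: [-0.2, 0.1, -1.3]
grip_width: 0.0139
```

```bash
python3 - <<'E'
from h import *
m=camera_model('wrist');i,d=read_camera('wrist');save('w3.png',i);P=cloud(m,d);o=monitor.get_obs();np.savez('w3.npz',i=i,d=d,P=P)
plan([.5412,-.0013,.062],-90.98)
E
```

```text
t 7.62 tcp [ 0.5419 -0.0013  0.0654] zyaw -90.93 tilt [ 1.4e-03 -2.0e-04 -1.0e+00] -> shift [ 0.0034 -0.0007  0.    ] turn 0.05 q [  23.   17.  -29.  109.   10.   57. -101.] F [-0.5 -0.9 -1.5] w 0.0138
```

View pics/w3.png

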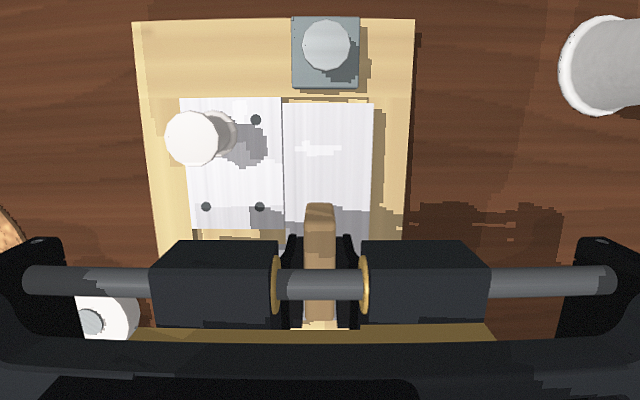

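```bash
cat > t.py <<'E'
from h import *
import sys
P=np.load(sys.argv[1])['P'];zt=float(sys.argv[2])
ex=np.ones(P.shape[:2],bool);ex[235:]=0
r=fitT(P,[.557,.024,-.017],ex);p=r[0];print(p.round(4),r[1],np.degrees(p[2]))
k=(abs(P[...,2]-zt)<.0045);k[205:]=0;k[:60]=0;k[:,:275]=0;k[:,385:]=0
k=cv2.morphologyEx(k.astype(np.uint8),cv2.MORPH_OPEN,np.ones((3,3)))>0
c,s=np.cos(p[2]),np.sin(p[2])
T=lambda q:np.stack([(q[...,0]-p[0])*c+(q[...,1]-p[1])*s,-(q[...,0]-p[0])*s+(q[...,1]-p[1])*c],-1)
A=T(P)
print('z',np.median(P[k][:,2]))
L=[];Rr=[]
for v in range(125,200,5):
    u=np.where(k[v])[0];L.append(A[v,u.min()]);Rr.append(A[v,u.max()])
L=np.array(L);Rr=np.array(Rr);print('left y',np.median(L[:,1]),'slope',np.degrees(np.polyfit(L[:,0],L[:,1],1)[0]),'right y',np.median(Rr[:,1]),np.degrees(np.polyfit(Rr[:,0],Rr[:,1],1)[0]))
tip=[A[np.where(k[:,u])[0].min(),u] for u in range(300,365,5)];print('tip x',np.median(np.array(tip)[:,0]))
print('target: left y -.006, right y -.050, tip x .060')
pins(P,p)
E
python3 t.py w3.npz .0425
```

```text
[ 0.5581  0.0239 -0.019   0.0014] 0.0006830488966880947 -1.089238384862146
z 0.04233741857277376
left y -0.007395416006747748 slope 0.39969005905400784 right y -0.050858966638757726 1.036146481689745
tip x 0.05804591914564593
target: left y -.006, right y -.050, tip x .060
far expected [ 0.6405 -0.0057] seen [ 0.6401 -0.0053  0.0515] 1970
```

Request:
{"method": "step_arm", "body": {
  "deltas": [
    [-1,0.003,0.0017,-0.0011,0.1],
    [-1,0.006,0.0017,-0.0011,0.1],
    [-1,0.01,0.0017,-0.0011,0.1],
    [-1,0.014,0.0017,-0.0011,0.1],
    [-1,0.017,0.0017,-0.0011,0.1],
    [-1,0.019,0.0017,-0.0011,0.1],
    [-1,0.021,0.0017,-0.0011,0.1],
    [-1,0.021,0.0017,-0.0011,0.1]
  ]
}}

```text
time_s: 8.62
tool_pos: [0.5429, -0.0003, 0.0434]
tool_rot: [-69.4, 90.0, -160.4]
force: [-1.0, 0.4, -0.1]
grip_width: 0.0138
```

```bash
python3 - <<'E'
from h import *
m=camera_model('wrist');i,d=read_camera('wrist');save('w4.png',i);P=cloud(m,d);np.savez('w4.npz',i=i,d=d,P=P)
plan([.5436,-.0002,.0423],-90.98)
E
python3 t.py w4.npz .0235
```

```text
t 8.68 tcp [ 5.43e-01 -3.00e-04  4.35e-02] zyaw -91.02 tilt [ 0.e+00 -1.e-04 -1.e+00] -> shift [ 0.0012  0.0006 -0.0001] turn -0.04 q [  23.   19.  -29.  109.   11.   55. -102.] F [-0.5 -0.4 -1.1] w 0.0138
[ 0.5582  0.024  -0.0184  0.0014] 0.0017151741966494477 -1.05539491823418
z 0.020403683299571956
left y -0.0066013872742744836 slope 4.923916517661975 right y -0.05052086887074956 3.111111007717551
tip x 0.058939820507740374
target: left y -.006, right y -.050, tip x .060
far expected [ 0.6407 -0.0055] seen [ 0.6401 -0.0053  0.0515] 2685
```

Request:
{"method": "step_arm", "body": {
  "deltas": [
    [-1,0.001,0.0006,0,0],
    [-1,0.002,0.0006,0,0],
    [-1,0.002,0.0006,0,0],
    [-0.6,0.001,0.0006,0,0],
    [-0.4,0.0,0.0006,0,0],
    [-0.4,0.0,0.0006,0,0],
    [-0.4,0.0,0.0006,0,0],
    [-0.4,-0.05,0.0006,0,0],
    [-0.4,-0.09,-0.01,0,0],
    [-0.4,-0.11,-0.02,0,0],
    [-0.4,-0.12,-0.02,0,0],
    [-0.4,-0.12,-0.02,0,0]
  ]
}}

```text
time_s: 10.18
tool_pos: [0.5235, -0.0, 0.1637]
tool_rot: [75.0, 89.9, -16.1]
force: [0.2, -1.0, -0.6]
grip_width: 0.0261
```

```bash
python3 - <<'E'
from h import *
m=camera_model('wrist');i,d=read_camera('wrist');save('w5.png',i);P=cloud(m,d);np.savez('w5.npz',i=i,d=d,P=P)
p=[.558,.024,-.018];c,s=np.cos(p[2]),np.sin(p[2])
for x,y in [(50,-15),(50,-40),(30,-30),(20,-12),(20,-45),(-40,30),(75,20),(0,-65),(40,5)]:
    w=np.array([p[0]+(x*c-y*s)/1e3,p[1]+(x*s+y*c)/1e3]);k=(np.hypot(P[...,0]-w[0],P[...,1]-w[1])<.003)&(P[...,2]<.07)
    print(x,y,k.sum(),np.round(np.median(P[k][:,2]),4) if k.any() else None)
plan([.47,.29,.2],-90-8.5)
i,d=read_camera('top');P=cloud(camera_model('top'),d);np.savez('top1.npz',i=i,d=d,P=P)
E
```

```text
50 -15 42 0.0194
50 -40 42 0.0193
30 -30 41 0.0195
20 -12 39 0.0193
20 -45 40 0.0194
-40 30 32 0.0192
75 20 44 0.019
0 -65 36 0.0195
40 5 43 0.0195
t 10.22 tcp [ 0.523  -0.      0.1629] zyaw -91.03 tilt [-5.e-04  0.e+00 -1.e+00] -> shift [-0.037  -0.0582 -0.289 ] turn 7.47 q [ 26.   8. -31. 106.   4.  67. -97.] F [ 0.1 -0.7 -0.5] w 0.0262
```

View pics/w5.png

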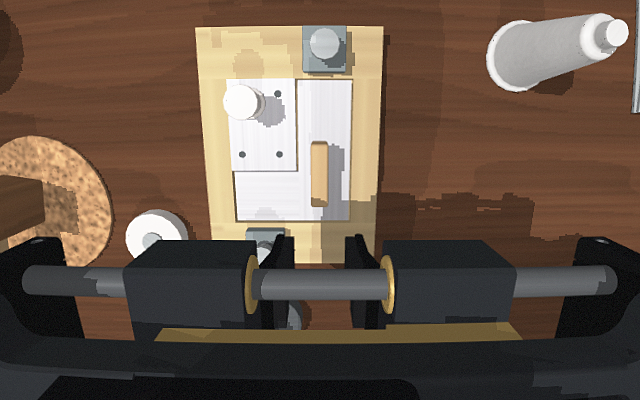

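The template is seated: its plate is level with the frame at 19.4 mm raw, which includes the +1.4 mm depth bias. Next is the mallet, starting with a close look that also serves as the identity crop.

```bash
python3 - <<'E'
from h import *
plan([.41,.303,.22],-98.5)
E
```

```text
t 10.28 tcp [0.5227 0.     0.1625] zyaw -91.02 tilt [-1.5e-03  3.0e-04 -1.0e+00] -> shift [-0.0573 -0.1182 -0.3009] turn 7.48 q [ 26.   8. -31. 106.   4.  67. -97.] F [-0.2 -0.2 -0.4] w 0.0266
```

Request:
{"method": "step_arm", "body": {
  "deltas": [
    [1,-0.057,-0.03,-0.03,0],
    [1,-0.057,-0.05,-0.09,3],
    [1,-0.057,-0.07,-0.15,7.5],
    [1,-0.057,-0.1,-0.21,7.5],
    [1,-0.057,-0.118,-0.27,7.5],
    [1,-0.057,-0.118,-0.301,7.5],
    [1,-0.057,-0.118,-0.301,7.5],
    [1,-0.057,-0.118,-0.301,7.5]
  ]
}}

```text
time_s: 11.28
tool_pos: [0.4104, 0.3021, 0.2194]
tool_rot: [-51.7, 89.9, -150.2]
force: [0.7, -0.3, -0.1]
grip_width: 0.0864
```

```bash
python3 - <<'E'
from h import *
m=camera_model('wrist');i,d=read_camera('wrist');save('w6.png',i);P=cloud(m,d);np.savez('w6.npz',i=i,d=d,P=P)
Q=P.reshape(-1,3);C=i.reshape(-1,3).astype(int)
def sel(x0,x1,y0,y1,z0,z1):
    return (Q[:,0]>x0)&(Q[:,0]<x1)&(Q[:,1]>y0)&(Q[:,1]<y1)&(Q[:,2]>z0)&(Q[:,2]<z1)
rows=np.repeat(np.arange(400),640)<232
h=Q[sel(.45,.6,.22,.37,.073,.09)&rows];print('head',len(h),np.median(h[:,2]),cv2.minAreaRect((h[:,:2]*1000).astype(np.float32)))
h=Q[sel(.36,.49,.25,.36,.055,.07)&rows];print('handle',len(h),np.median(h[:,2]),cv2.minAreaRect((h[:,:2]*1000).astype(np.float32)))
k=sel(.40,.62,.16,.38,.003,.008)&rows
pts=Q[k][:,:2]
# mat: circle of radius .07 best separating labels on low points
lo=Q[:,2]<.03; kk=sel(.38,.64,.14,.40,-.01,.03)&rows; q=Q[kk]; lab=(q[:,2]>.0035).astype(float)
col=C[kk]; sat=col[:,0].astype(float)
lab2=(sat>sat.mean()).astype(float)
def cost(p,l): return np.mean((l-1/(1+np.exp((np.hypot(q[:,0]-p[0],q[:,1]-p[1])-.07)/.0015)))**2)
for l in (lab,lab2):
    r=minimize(cost,[.507,.263],args=(l,),method='Nelder-Mead',options=dict(initial_simplex=[[.507,.263],[.52,.263],[.507,.28]]));print('mat',r.x,r.fun)
plan([.476,.2965,.05],-98.5)
E
```

```text
head 3084 0.07918578540082624 ((519.98193359375, 291.4983825683594), (43.7934455871582, 43.29584503173828), 81.64383697509766)
handle 2702 0.06313571355969641 ((435.7369079589844, 304.00738525390625), (19.877490997314453, 112.15133666992188), 81.07969665527344)
mat [0.51066611 0.27223138] 0.06158753228446701
mat [0.51075701 0.27231058] 0.0711215287924328
t 11.32 tcp [0.4108 0.3015 0.2196] zyaw -98.63 tilt [-0.0015 -0.0013 -1.    ] -> shift [ 0.1695  0.0654 -0.005 ] turn -0.13 q [   8.    5.  -49.  103.    4.   74. -141.] F [ 0.8 -1.2 -0.6] w 0.0865
```

View pics/w6.png

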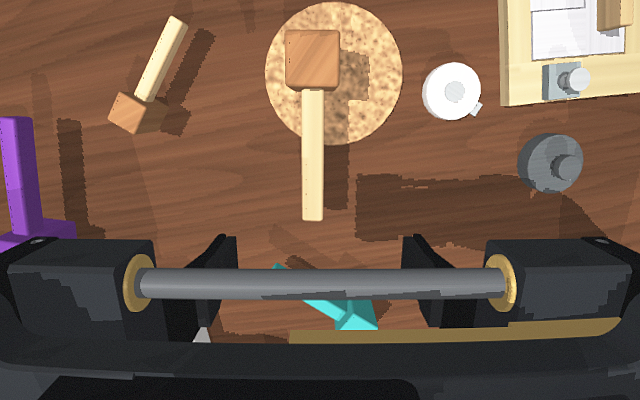

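```bash
python3 - <<'E'
from h import *
z=np.load('w6.npz');P=z['P'];i=z['i'].astype(int)
# edge of mat: height step in depth scanning along rays from centre outward
c=(334,73);E=[]
for a in np.radians(np.arange(0,360,6)):
    last=None;
    for r in np.arange(50,90,.5):
        u,v=int(round(c[0]+r*np.cos(a))),int(round(c[1]+r*np.sin(a)))
        if not(0<=v<400): break
        if P[v,u,2]<.0032 and last is not None: E.append(last);break
        last=P[v,u] if P[v,u,2]<.009 else None
E=np.array(E)
A=np.c_[2*E[:,:2],np.ones(len(E))]
keep=np.ones(len(E),bool)
for _ in range(4):
    s=np.linalg.lstsq(A[keep],(E[keep,:2]**2).sum(1),rcond=None)[0];R0=np.sqrt(s[2]+s[0]**2+s[1]**2)
    res=abs(np.hypot(*(E[:,:2]-s[:2]).T)-R0);keep=res<max(.0015,1.5*np.median(res))
print(len(E),keep.sum(),s[:2],R0,np.median(P[60:80,345:390,2]),np.median(P[150:170,400:420,2]))
E
```

```text
58 56 [0.51054037 0.27243556] 0.06899660138677327 nan 0.0014597009986357101
```

Request:
{"method": "step_arm", "body": {
  "deltas": [
    [1,0.05,0.03,-0.002,0],
    [1,0.1,0.0655,-0.0033,0],
    [1,0.14,0.0655,-0.0033,0],
    [1,0.165,0.0655,-0.0033,0],
    [1,0.169,0.0655,-0.0033,0],
    [1,0.169,0.0655,-0.0033,0]
  ]
}}

```text
time_s: 12.08
tool_pos: [0.4764, 0.296, 0.0521]
tool_rot: [77.5, 90.0, -21.1]
force: [-0.5, 0.4, 0.2]
grip_width: 0.087
```

```bash
python3 - <<'E'
from h import *
plan([.4765,.2981,.051],-98.6)
E
```

```text
t 12.07 tcp [0.4764 0.296  0.0521] zyaw -98.60 tilt [ 7.e-04 -3.e-04 -1.e+00] -> shift [ 0.0011 -0.0002 -0.0021] turn -0.00 q [   3.   24.  -44.  106.   19.   58. -148.] F [-0.5  0.4  0.2] w 0.0870
```

Request:
{"method": "step_arm", "body": {
  "deltas": [
    [1,0.001,0,-0.0021,0],
    [1,0.001,0,-0.0021,0],
    [-1,0.001,0,-0.0021,0],
    [-1,0.001,0,-0.0021,0],
    [-1,0.001,0,-0.0021,0],
    [-1,0.001,0,-0.0021,0],
    [-1,0.001,0,-0.0021,0],
    [-1,-0.03,0,-0.0021,0],
    [-1,-0.08,0,-0.0021,0],
    [-1,-0.11,0,-0.0021,0],
    [-1,-0.11,0,-0.0021,0]
  ],
  "newtons": 60
}}

```text
time_s: 13.45
tool_pos: [0.4774, 0.2999, 0.1642]
tool_rot: [120.5, 89.7, 22.0]
force: [-0.1, -0.4, 0.2]
grip_width: 0.0053
```

```bash
python3 - <<'E'
from h import *
c,s=np.cos(np.radians(-1)),np.sin(np.radians(-1))
plan([.4757-.044*c,.0489-.044*s,.16],-91)
E
```

```text
t 13.45 tcp [0.4774 0.2999 0.1642] zyaw -98.52 tilt [ 0.0049  0.002  -1.    ] -> shift [ 0.0035 -0.0081  0.2543] turn -7.52 q [   6.   16.  -47.  100.   13.   69. -143.] F [-0.1 -0.4  0.2] w 0.0053
```

Only 5 mm between the fingers, so the grasp failed. I'll look at what happened.

```bash
python3 - <<'E'
from h import *
m=camera_model('wrist');i,d=read_camera('wrist');save('w7.png',i);P=cloud(m,d);np.savez('w7.npz',i=i,d=d,P=P)
m=camera_model('top');i2,d=read_camera('top');P=cloud(m,d);np.savez('top2.npz',i=i2,d=d,P=P)
a=cv2.resize(i2[130:260,190:350],None,fx=4,fy=4);b=cv2.resize(i,(640,400))
cv=np.zeros((520,640,3),np.uint8);
save('w7b.png',np.hstack([cv2.resize(i,(448,280)),cv2.resize(i2[130:260,190:350],(345,280))]))
print(monitor.get_obs())
E
```

```text
{'time_s': 13.55, 'qpos': array([   5.89010097,   16.22262156,  -46.99689195,  100.48992194,
         12.67862363,   68.80782166, -143.13100988]), 'joint_velocities': array([-0.12464276,  1.04782095,  0.43036015,  1.19666272, -0.0093854 ,
        0.06461198, -0.00741895]), 'effort': array([-1.07361493e-01, -3.67104006e+01, -6.61200240e+00, -3.01735640e+01,
        2.98833498e-02, -1.28546767e-01,  4.92838619e-03]), 'tool_pos': array([0.4757463 , 0.29840951, 0.16099113]), 'tool_rot': array([ -15.61221237,   89.9556316 , -114.14122347]), 'force': array([-1.22277295, -0.33831841, -0.67101911]), 'wrist_torque': array([-0.0078725 ,  0.0674554 , -0.00903743]), 'grip_width': 0.0022039157926380965}
```

View pics/w7b.png

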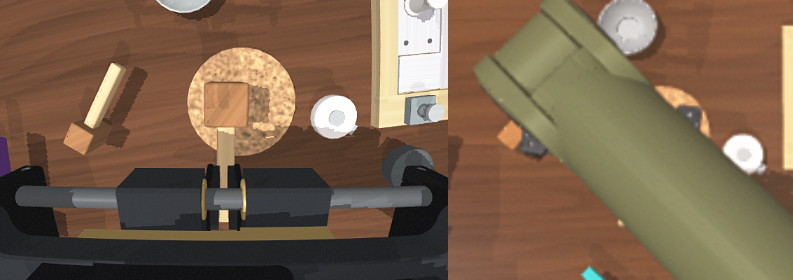

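```bash
python3 - <<'E'
from h import *
P=np.load('w7.npz')['P'];Q=P.reshape(-1,3);rows=np.repeat(np.arange(400),640)<232
def sel(x0,x1,y0,y1,z0,z1): return (Q[:,0]>x0)&(Q[:,0]<x1)&(Q[:,1]>y0)&(Q[:,1]<y1)&(Q[:,2]>z0)&(Q[:,2]<z1)&rows
h=Q[sel(.45,.6,.22,.37,.073,.09)];print('head',len(h),np.median(h[:,2]),cv2.minAreaRect((h[:,:2]*1000).astype(np.float32)))
h=Q[sel(.36,.495,.25,.36,.055,.07)];print('handle',len(h),np.median(h[:,2]),cv2.minAreaRect((h[:,:2]*1000).astype(np.float32)))
plan([.4765,.2981,.051],-98.6)
E
```

```text
head 4040 0.07917473113696094 ((520.2403564453125, 290.8734436035156), (44.034420013427734, 43.48722457885742), 81.6070785522461)
handle 1263 0.06316127086201828 ((475.9672546386719, 297.60858154296875), (19.58568000793457, 39.823909759521484), 81.17025756835938)
t 13.55 tcp [0.4757 0.2984 0.161 ] zyaw -98.53 tilt [-3.e-04 -7.e-04 -1.e+00] -> shift [1.1e-01 8.0e-04 1.0e-04] turn 0.07 q [   6.   16.  -47.  100.   13.   69. -143.] F [-1.2 -0.3 -0.7] w 0.0022
```

Request:
{"method": "step_arm", "body": {
  "deltas": [
    [0.1,0,0,0.0005,0],
    [0.1,0,0,0.0005,0],
    [0.1,0,0,0.0005,0],
    [0.1,0,0,0.0005,0],
    [0.1,0.04,0,0.0005,0],
    [0.1,0.08,0,0.0005,0],
    [0.1,0.105,0,0.0005,0],
    [0.1,0.11,0,0.0005,0],
    [0.1,0.11,0,0.0005,0]
  ]
}}

```text
time_s: 14.68
tool_pos: [0.4761, 0.2987, 0.052]
tool_rot: [143.3, 90.0, 44.8]
force: [-0.9, -0.7, 0.3]
grip_width: 0.0484
```

Request:
{"method": "step_arm", "body": {
  "deltas": [
    [-1,0,0,0,0],
    [-1,0,0,0,0],
    [-1,0,0,0,0],
    [-1,0,0,0,0],
    [-1,0,0,0,0],
    [-1,0,0,0,0]
  ],
  "newtons": 60
}}

```text
time_s: 15.42
tool_pos: [0.476, 0.2982, 0.0518]
tool_rot: [53.7, 90.0, -44.8]
force: [0.6, -1.9, 3.3]
grip_width: 0.0194
```

Request:
{"method": "step_arm", "body": {
  "deltas": [
    [-1,-0.04,0,0,0],
    [-1,-0.09,0,0,0],
    [-1,-0.11,0,0,0],
    [-1,-0.11,0,0,0]
  ]
}}

```text
time_s: 15.92
tool_pos: [0.4763, 0.2984, 0.1618]
tool_rot: [109.8, 89.9, 11.2]
force: [-0.4, -0.6, -4.7]
grip_width: 0.0196
```

```bash
python3 - <<'E'
from h import *
plan([.4757-.0448*.5,.0489-.0448*.866,.15],-30)
E
```

```text
t 15.93 tcp [0.4763 0.2984 0.1618] zyaw -98.53 tilt [ 1.5e-03  3.0e-04 -1.0e+00] -> shift [0.0117 0.02   0.2886] turn -68.53 q [   6.   16.  -47.  100.   13.   69. -143.] F [-0.4 -0.6 -4.7] w 0.0196
```

Request:
{"method": "step_arm", "body": {
  "deltas": [
    [-1,0,0.0,0.04,-10],
    [-1,0,0.005,0.09,-20],
    [-1,0,0.01,0.14,-30],
    [-1,0,0.015,0.19,-40],
    [-1,0,0.02,0.24,-50],
    [-1,0.006,0.02,0.2886,-60],
    [-1,0.012,0.02,0.2886,-68.5],
    [-1,0.012,0.02,0.2886,-68.5],
    [-1,0.012,0.02,0.2886,-68.5]
  ]
}}

```text
time_s: 17.05
tool_pos: [0.4513, 0.0095, 0.1474]
tool_rot: [-157.0, 89.8, 172.9]
force: [-0.7, 0.0, -2.7]
grip_width: 0.0189
```

```bash
cat > st.py <<'E'
from h import *
import sys
m=camera_model('wrist');i,d=read_camera('wrist');P=cloud(m,d);np.savez('w8.npz',i=i,d=d,P=P)
px,py,yaw=map(float,sys.argv[1:4]);a=np.radians(yaw)
o=monitor.get_obs();M=rot(o['tool_rot'])
k=np.zeros(P.shape[:2],bool);k[:260]=1
zt=o['tool_pos'][2]-.0478+.074
h=P[k&(abs(P[...,2]-zt-.001)<.006)&(np.hypot(P[...,0]-o['tool_pos'][0],P[...,1]-o['tool_pos'][1])<.09)]
print('head top',len(h),np.median(h[:,2]),'exp',zt,cv2.minAreaRect((h[:,:2]*1000).astype(np.float32)))
plan([px-.0448*np.cos(a),py-.0448*np.sin(a),.0828],yaw-90)
print('head centre by tool',o['tool_pos']+M[:,1]*.0448)
E
python3 st.py .4757 .0489 60
```

```text
head top 14008 0.17455891975225765 exp 0.17405769967648466 ((473.16741943359375, 50.32222366333008), (43.92568588256836, 44.317893981933594), 59.58331298828125)
t 17.10 tcp [0.4517 0.0098 0.1479] zyaw -30.09 tilt [-3.e-03  4.e-04 -1.e+00] -> shift [0.0651 0.0011 0.0014] turn -0.09 q [ 38.  -0. -42. 115.  -0.  65. -34.] F [ 0.  -0.5 -2.6] w 0.0193
head centre by tool [0.47417322 0.04858192 0.14780812]
```

Request:
{"method": "step_arm", "body": {
  "deltas": [
    [-1,0.01,0.001,0.0014,0],
    [-1,0.01,0.001,0.0014,0],
    [-1,0.066,0.001,0.0014,0],
    [-1,0.066,0.001,0.0014,0],
    [-1,0.01,0.001,0.0014,0],
    [-1,0.01,0.001,0.0014,0],
    [-1,0.01,0.001,0.0014,0]
  ]
}}

```text
time_s: 17.98
tool_pos: [0.4544, 0.0101, 0.1401]
tool_rot: [-60.6, 90.0, -90.6]
force: [-0.0, 0.4, -2.1]
grip_width: 0.0198
```

```bash
python3 st.py .4757 .0489 60; cat > pc.py <<'E'
from h import *
for c in ('top','scene'):
    i,d=read_camera(c);P=cloud(camera_model(c),d)
    Q=P.reshape(-1,3)
    for n,t in dict(near=(.4755,.0489),far=(.6401,-.0055)).items():
        q=Q[(np.hypot(Q[:,0]-t[0],Q[:,1]-t[1])<.010)&(Q[:,2]<.062)];print(c,n,len(q),np.round(np.percentile(q[:,2],[10,50,90]),4) if len(q) else '')
E
python3 pc.py
```

```text
head top 14086 0.17083184865744905 exp 0.16547633348366825 ((474.9971618652344, 49.67817306518555), (43.88083267211914, 43.9705924987793), 59.856136322021484)
t 18.02 tcp [0.4538 0.0101 0.1393] zyaw -30.00 tilt [-1.4e-03 -4.0e-04 -1.0e+00] -> shift [ 0.0565 -0.0002 -0.0004] turn -0.00 q [ 38.   1. -43. 116.   1.  64. -35.] F [-0.3 -0.6 -2.9] w 0.0195
head centre by tool [0.47618698 0.0489031  0.13922768]
top near 0 
top far 45 [0.0277 0.0484 0.0509]
scene near 18 [0.0303 0.034  0.0373]
scene far 45 [-0.7512  0.0308  0.0501]
```

```bash
cat > tilt.py <<'E'
from h import *
i,d=read_camera('wrist');P=cloud(camera_model('wrist'),d);o=monitor.get_obs();M=rot(o['tool_rot'])
q=(P[:260].reshape(-1,3)-o['tool_pos'])@M  # tool coords x down,y to head,z
k=(abs(q[:,1]-.045)<.018)&(abs(q[:,2])<.018)&(q[:,0]<-.01)&(q[:,0]>-.05);h=q[k]
c=np.linalg.lstsq(np.c_[h[:,1]-.0448,h[:,2],np.ones(len(h))],h[:,0],rcond=None)[0]
print('head top: height over TCP',-c[2],'expect .0262+.0013; pitch-up deg',-np.degrees(c[0]),'roll',-np.degrees(c[1]),len(h))
E
python3 tilt.py
```

```text
head top: height over TCP 0.03092848883291585 expect .0262+.0013; pitch-up deg 3.364779875273889 roll 0.11840819327798724 10291
```

Request:
{"method": "step_arm", "body": {
  "deltas": [
    [-1,-0.03,0,0.05,0],
    [-1,-0.03,0,0.1,0],
    [-1,-0.03,0,0.1,0],
    [-1,-0.03,0,0.1,0]
  ]
}}

```text
time_s: 18.68
tool_pos: [0.5401, -0.0393, 0.1682]
tool_rot: [-177.5, 89.8, 152.5]
force: [0.3, 1.4, -3.0]
grip_width: 0.0195
```

```bash
cat > pw.py <<'E'
from h import *
import sys
i,d=read_camera('wrist');P=cloud(camera_model('wrist'),d);save(sys.argv[1],i)
for n,t in dict(near=(.4755,.0489),far=(.6401,-.0055)).items():
    k=(np.hypot(P[...,0]-t[0],P[...,1]-t[1])<.010)&(P[...,2]<.07);q=P[k]
    print(n,len(q),np.round(np.percentile(q[:,2],[10,50,90]),4) if len(q) else '',np.argwhere(k).mean(0)[::-1] if len(q) else '')
pins(P,[.5577,.0240,-.0172])
E
python3 pw.py w9.png; python3 -c "
from h import *
plan([.6401-.0317,-.0055-.0317,.15],-45)"
```

```text
near 458 [0.0358 0.0366 0.0375] [200.3580786  144.91048035]
far 650 [0.0323 0.0518 0.0528] [413.28307692 100.42153846]
near expected [0.4751 0.0494] seen [0.4758 0.0494 0.0365] 574
far expected [ 0.6402 -0.0054] seen [ 0.6399 -0.0048  0.0519] 648
t 18.73 tcp [ 0.54   -0.039   0.1686] zyaw -29.96 tilt [-2.5e-03  8.0e-04 -1.0e+00] -> shift [0.0184 0.0357 0.0584] turn 15.04 q [ 38.  12. -41. 103.   8.  69. -35.] F [-0.7  0.  -2.6] w 0.0194
```

```bash
cat > pb.py <<'E'
from h import *
i,d=read_camera('wrist');P=cloud(camera_model('wrist'),d)
p=[.5577,.0240,-.0172];c,s=np.cos(p[2]),np.sin(p[2])
x=(P[...,0]-p[0])*c+(P[...,1]-p[1])*s;y=-(P[...,0]-p[0])*s+(P[...,1]-p[1])*c
for n,(a,b) in dict(near=(-.083,.024),far=(.083,-.028)).items():
    r=np.hypot(x-a,y-b);h=P[(r<.008)&(P[...,2]<.07)][:,2];k=(r>.0145)&(abs(x-a)<.0145)&(abs(y-b)<.0145)&(P[...,2]>.024)&(P[...,2]<.07);bl=P[k][:,2]
    print(n,len(h),len(bl),'pin-block mm: %.2f'%(1e3*(np.median(h)-np.median(bl))) if len(h) and len(bl) else '', np.median(h) if len(h) else '',np.median(bl) if len(bl) else '')
t=(abs(x-.04)<.01)&(abs(y+.03)<.01)&(P[...,2]<.05);f=(abs(x-.0)<.03)&(abs(y+.063)<.006)&(P[...,2]<.05)
print('templ',np.median(P[t][:,2]) if t.any() else '','frame',np.median(P[f][:,2]) if f.any() else '')
E
python3 pb.py
```

```text
near 288 251 pin-block mm: 4.87 0.03659511479929872 0.03172982076948733
far 380 254 pin-block mm: 20.14 0.05189168708640082 0.03174761143757773
templ 0.01986691279823849 frame
```

Request:
{"method": "step_arm", "body": {
  "deltas": [
    [-1,0,0.02,0.03,7],
    [-1,0.01,0.0357,0.0584,15],
    [-1,0.0185,0.0357,0.0584,15],
    [-1,0.0185,0.0357,0.0584,15],
    [-1,0.0185,0.0357,0.0584,15]
  ]
}}

```text
time_s: 19.4
tool_pos: [0.6088, -0.0381, 0.1515]
tool_rot: [-55.9, 90.0, -100.9]
force: [-0.6, 0.5, -3.1]
grip_width: 0.0196
```

```bash
python3 st.py .6401 -.0053 45; python3 tilt.py
```

```text
head top 14591 0.18220559957182475 exp 0.1778908244699257 ((638.8442993164062, -5.638444900512695), (43.76087188720703, 44.1251335144043), 44.98295211791992)
t 19.45 tcp [ 0.6091 -0.0382  0.1517] zyaw -44.98 tilt [ 5.e-04 -8.e-04 -1.e+00] -> shift [ 0.0689  0.0004 -0.0014] turn 0.02 q [ 32.  21. -38.  94.  14.  69. -54.] F [ 1.1  0.7 -3.1] w 0.0197
head centre by tool [ 0.64077415 -0.00651305  0.15168129]
head top: height over TCP 0.03088733653725301 expect .0262+.0013; pitch-up deg 3.2657381837940473 roll 0.08929099074920706 10340
```

Request:
{"method": "step_arm", "body": {
  "deltas": [
    [-1,0.012,0.0,-0.001,0],
    [-1,0.012,0.0,-0.001,0],
    [-1,0.0725,0.0,-0.001,0],
    [-1,0.0725,0.0,-0.001,0],
    [-1,0.012,0.0,-0.001,0],
    [-1,0.0,0.0,-0.001,0],
    [-1,-0.03,0.0,-0.09,0],
    [-1,-0.03,0.0,-0.1,0],
    [-1,-0.03,0.0,-0.1,0],
    [-1,-0.03,0.0,-0.1,0]
  ]
}}

```text
time_s: 20.75
tool_pos: [0.5391, 0.0319, 0.1815]
tool_rot: [-19.9, 89.9, -64.9]
force: [0.4, -0.2, -3.9]
grip_width: 0.0195
```

```bash
python3 pb.py;python3 tilt.py; python3 -c "
from h import *
plan([.4665,.2724,.15],-90)"
```

```text
near 97 58 pin-block mm: 4.94 0.035945696392392035 0.031008020666443065
far 262 229 pin-block mm: 4.89 0.03587167889972695 0.030977718982647395
templ 0.018934135177807954 frame 0.018920881425310565
head top: height over TCP 0.03810589361539857 expect .0262+.0013; pitch-up deg 2.4623019094649115 roll 0.054872837090333866 11778
t 20.85 tcp [0.5393 0.0313 0.1808] zyaw -45.11 tilt [-4.e-04 -3.e-04 -1.e+00] -> shift [ 0.0308  0.1186 -0.2222] turn 44.89 q [ 32.  11. -42. 102.   8.  70. -57.] F [-0.  -0.6 -2.7] w 0.0195
```

Request:
{"method": "step_arm", "body": {
  "deltas": [
    [-1,0,0.02,-0.04,10],
    [-1,0,0.05,-0.09,20],
    [-1,0,0.08,-0.14,30],
    [-1,0,0.1,-0.19,40],
    [-1,0.02,0.119,-0.222,44.9],
    [-1,0.04,0.119,-0.222,44.9],
    [-1,0.06,0.119,-0.222,44.9],
    [-1,0.06,0.119,-0.222,44.9],
    [-1,0.06,0.119,-0.222,44.9]
  ]
}}

```text
time_s: 21.98
tool_pos: [0.4671, 0.2726, 0.1212]
tool_rot: [91.2, 90.0, 1.2]
force: [0.5, -0.7, -3.1]
grip_width: 0.0194
```

```bash
sed -i 's/-.0478+.074/+.0368/' st.py; python3 st.py .5105 .2724 0; python3 tilt.py; python3 - <<'E'
from h import *
P=np.load('w8.npz')['P']
q=P.reshape(-1,3);k=(q[:,2]<.03)&(np.hypot(q[:,0]-.5105,q[:,1]-.2724)<.1)
q=q[k];m=q[:,2]>.0035
print(k.sum(),np.median(q[m][:,2]),np.median(q[~m][:,2]))
l=m.astype(float)
r=minimize(lambda p:np.mean((l-1/(1+np.exp((np.hypot(q[:,0]-p[0],q[:,1]-p[1])-.07)/.0015)))**2),[.5105,.2724],method='Nelder-Mead',options=dict(initial_simplex=[[.5105,.2724],[.52,.2724],[.5105,.28]]));print('mat',r.x,r.fun)
E
```

```text
head top 14912 0.15958397906045552 exp 0.15846984931419295 ((507.2348327636719, 273.15771484375), (44.29427719116211, 42.66270446777344), 89.98442840576172)
t 22.02 tcp [0.4673 0.273  0.1217] zyaw -90.02 tilt [ 1.1e-03  4.0e-04 -1.0e+00] -> shift [ 0.0389 -0.0016  0.0006] turn -0.02 q [   7.   16.  -46.  106.   12.   64. -133.] F [ 0.7 -0.2 -2.3] w 0.0195
head centre by tool [0.51209368 0.27299643 0.12171995]
head top: height over TCP 0.03784506784558822 expect .0262+.0013; pitch-up deg -1.9090735037046747 roll 0.10867886312553611 11975
32981 0.005402311481267075 0.0013657401386010237
mat [0.51055572 0.27228957] 0.028258262215580632
```

Request:
{"method": "step_arm", "body": {
  "deltas": [
    [-1,0.02,0.005,0.0006,0],
    [-1,0.045,0.005,0.0006,0],
    [-1,0.062,0.005,0.0006,0],
    [-1,0.071,0.005,0.0006,0],
    [-1,0.076,0.005,0.0006,0],
    [-1,0.078,0.005,0.0006,0],
    [-1,0.079,0.005,0.0006,0],
    [-1,0.079,0.005,0.0006,0]
  ]
}}

```text
time_s: 23.08
tool_pos: [0.471, 0.2733, 0.0439]
tool_rot: [13.0, 89.9, -76.9]
force: [-5.1, -1.9, 10.0]
grip_width: 0.0194
```

```bash
python3 st.py .5105 .2724 0; python3 tilt.py
```

```text
head top 14908 0.08266134572823966 exp 0.08076110619741922 ((510.9674377441406, 273.916015625), (42.23136520385742, 44.19916915893555), 0.17908933758735657)
t 23.12 tcp [0.471  0.2734 0.044 ] zyaw -89.90 tilt [ 4.0e-04 -1.2e-03 -1.0e+00] -> shift [-0.0388 -0.0053  0.001 ] turn 0.10 q [   4.   22.  -43.  109.   18.   56. -137.] F [-6.  -2.   9.2] w 0.0195
head centre by tool [0.51582053 0.27343943 0.04397791]
head top: height over TCP 0.038112857960166356 expect .0262+.0013; pitch-up deg -2.7625602920422123 roll 0.09204512299804501 12043
```

Request:
{"method": "step_arm", "body": {
  "deltas": [
    [-1,-0.004,0,0,0],
    [-1,-0.004,0.003,0.001,0],
    [-1,-0.002,0.003,0.001,0],
    [-1,-0.0005,0.003,0.001,0],
    [-1,-0.0005,0.003,0.001,0],
    [-0.5,-0.0005,0.003,0.001,0],
    [-0.3,-0.0005,0.003,0.001,0],
    [-0.2,-0.0005,0.003,0.001,0],
    [-0.1,-0.0005,0.003,0.001,0],
    [-0.1,-0.0005,0.003,0.001,0]
  ],
  "newtons": 20
}}

```text
time_s: 24.42
tool_pos: [0.4742, 0.272, 0.0425]
tool_rot: [42.0, 90.0, -47.9]
force: [-0.4, 0.4, -0.4]
grip_width: 0.0384
```

```bash
python3 st.py .5105 .2724 0; python3 tilt.py
```

```text
head top 9258 0.0828294632343149 exp 0.07929852726897918 ((511.312255859375, 272.2567138671875), (36.25208282470703, 44.02130126953125), 0.4639529287815094)
t 24.48 tcp [0.4743 0.272  0.0425] zyaw -89.92 tilt [ 1.e-04 -1.e-04 -1.e+00] -> shift [-0.0403 -0.0086 -0.0004] turn 0.08 q [   5.   22.  -43.  109.   18.   56. -137.] F [-0.6  0.2  0.5] w 0.0390
head centre by tool [0.51905359 0.27208755 0.04250157]
head top: height over TCP 0.038475488492059284 expect .0262+.0013; pitch-up deg -33.87532852641321 roll -0.03543872867458485 12172
```

```bash
python3 - <<'E'
from h import *
i,d=read_camera('wrist');P=cloud(camera_model('wrist'),d);save('w10.png',i);np.savez('w10.npz',i=i,P=P)
for v in range(60,260,15): print(v,P[v,322].round(4))
E
```

```text
60 [0.5696 0.2711 0.0043]
75 [nan nan nan]
90 [0.5548 0.2711 0.0042]
105 [0.5472 0.271  0.0058]
120 [0.5405 0.2713 0.0359]
135 [0.5353 0.2714 0.0534]
150 [0.531  0.2715 0.0662]
165 [0.5276 0.2716 0.0788]
180 [0.5241 0.2716 0.0859]
195 [0.52   0.2716 0.0885]
210 [0.5148 0.2716 0.0867]
225 [0.5093 0.2716 0.085 ]
240 [0.5031 0.2715 0.0826]
255 [0.497  0.2715 0.081 ]
```

View pics/w10.png

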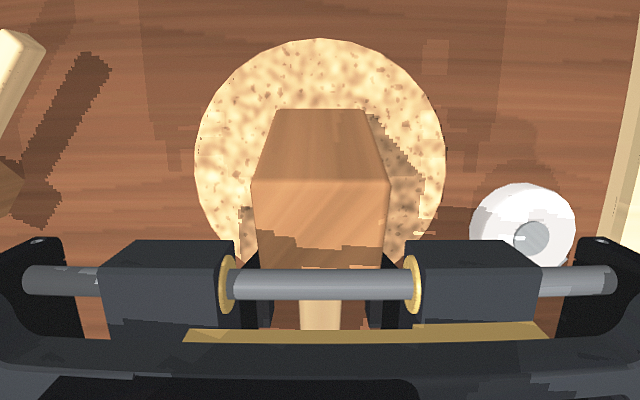

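The mallet has rocked back and is resting on its tail, pitched about 17° nose-up. I'll grip the head itself, roll it level, and recentre it.

Request:
{"method": "step_arm", "body": {
  "deltas": [
    [-0.1,-0.03,0,0,0],
    [0.3,-0.08,0,0,0],
    [0.7,-0.1,0.02,0,0],
    [0.7,-0.1,0.036,0,0],
    [0.7,-0.1,0.036,0,0],
    [0.7,-0.1,0.036,0,0]
  ]
}}

```text
time_s: 25.32
tool_pos: [0.5087, 0.2718, 0.1407]
tool_rot: [-75.8, 89.8, -165.7]
force: [-0.5, -0.3, -0.3]
grip_width: 0.0723
```

```bash
python3 - <<'E'
from h import *
i,d=read_camera('wrist');P=cloud(camera_model('wrist'),d);save('w11.png',i);np.savez('w11.npz',i=i,P=P)
for v in range(100,240,12): print(v,P[v,322].round(4))
Q=P[:235].reshape(-1,3);h=Q[(Q[:,2]>.06)&(Q[:,2]<.095)&(abs(Q[:,0]-.51)<.05)&(abs(Q[:,1]-.272)<.05)];print(h[:,1].min(),h[:,1].max(),h[:,0].max())
plan([.5105,.272,.050],-90)
E
```

```text
100 [0.5863 0.2701 0.0015]
112 [0.5769 0.2701 0.0058]
124 [0.5674 0.27   0.0056]
136 [0.5578 0.27   0.0067]
148 [0.548  0.2699 0.0058]
160 [0.5422 0.2702 0.0337]
172 [0.5364 0.2703 0.0514]
184 [0.5313 0.2704 0.0675]
196 [0.5267 0.2705 0.0813]
208 [0.5212 0.2706 0.0888]
220 [0.5123 0.2705 0.0854]
232 [0.5034 0.2704 0.0831]
0.2499542924533784 0.2940189800936239 0.5345671620401299
t 25.38 tcp [0.5087 0.272  0.1409] zyaw -89.87 tilt [-3.1e-03 -9.0e-04 -1.0e+00] -> shift [ 0.0909  0.0021 -0.0001] turn 0.13 q [   7.   19.  -45.  100.   14.   67. -132.] F [ 0.1 -1.1 -0.2] w 0.0732
```

Request:
{"method": "step_arm", "body": {
  "deltas": [
    [0.7,0.04,0.002,0,0],
    [0.7,0.075,0.002,0,0],
    [0.7,0.09,0.002,0,0],
    [0.7,0.09,0.002,0,0],
    [-1,0.09,0.002,0,0],
    [-1,0.09,0.002,0,0],
    [-1,0.09,0.002,0,0],
    [-1,0.09,0.002,0,0]
  ],
  "newtons": 8
}}

```text
time_s: 26.38
tool_pos: [0.5125, 0.2722, 0.053]
tool_rot: [101.7, 90.0, 11.8]
force: [-0.5, 0.3, 1.0]
grip_width: 0.0439
```

```bash
python3 - <<'E'
from h import *
plan([.5105,.272,.050],-90)
E
```

```text
t 26.38 tcp [0.5125 0.2722 0.053 ] zyaw -89.93 tilt [ 8.e-04  2.e-04 -1.e+00] -> shift [ 0.003  -0.002   0.0002] turn 0.07 q [   4.   25.  -42.  104.   20.   59. -135.] F [-0.5  0.3  1. ] w 0.0439
```

Request:
{"method": "step_arm", "body": {
  "deltas": [
    [-1,0.0005,0.003,0,0],
    [-1,0.0015,0.006,0,0],
    [-1,0.003,0.009,0,0],
    [-1,0.0045,0.012,0,0],
    [-1,0.006,0.0145,0,0],
    [-1,0.0065,0.0155,0,0],
    [-1,0.0065,0.0155,0,0],
    [-1,0.0065,0.0155,0,0]
  ]
}}

```text
time_s: 27.38
tool_pos: [0.5284, 0.2722, 0.0461]
tool_rot: [109.1, 89.9, 19.2]
force: [0.9, 0.1, 3.2]
grip_width: 0.0439
```

```bash
cat > ht.py <<'E'
from h import *
i,d=read_camera('wrist');P=cloud(camera_model('wrist'),d);np.savez('w12.npz',i=i,P=P);save('w12.png',i)
o=monitor.get_obs();plan([.5105,.2724,.05],-90)
for v in range(110,245,9): print(v,P[v,322].round(4))
E
python3 ht.py
```

```text
t 27.43 tcp [0.5284 0.2722 0.0461] zyaw -89.93 tilt [ 1.3e-03  4.0e-04 -1.0e+00] -> shift [-0.0039 -0.0178 -0.0003] turn 0.07 q [   4.   27.  -41.  102.   21.   59. -135.] F [ 0.8 -0.3  2.7] w 0.0438
110 [0.5988 0.2711 0.0017]
119 [0.594  0.2711 0.0006]
128 [0.5892 0.2711 0.0017]
137 [0.5843 0.2711 0.0014]
146 [0.5797 0.2711 0.0048]
155 [0.5747 0.2711 0.005 ]
164 [0.5698 0.271  0.0052]
173 [0.5649 0.271  0.0062]
182 [0.5595 0.271  0.0049]
191 [0.5547 0.271  0.0064]
200 [0.5491 0.271  0.0053]
209 [0.5482 0.2711 0.0201]
218 [0.5477 0.2712 0.0337]
227 [0.5468 0.2713 0.0445]
236 [0.5469 0.2714 0.0559]
```

Request:
{"method": "step_arm", "body": {
  "deltas": [
    [-1,0.002,0.002,0,0],
    [-1,0.003,0.004,0,0],
    [-1,0.003,0.004,0,0],
    [-1,0.003,0.004,0,0]
  ]
}}

```text
time_s: 27.92
tool_pos: [0.5309, 0.2722, 0.0434]
tool_rot: [-60.3, 89.9, -150.2]
force: [-3.1, -1.1, 7.2]
grip_width: 0.0439
```

```bash
python3 ht.py | sed -n '1p;8,20p'
```

```text
t 27.98 tcp [0.5309 0.2722 0.0434] zyaw -89.91 tilt [-1.3e-03 -8.0e-04 -1.0e+00] -> shift [-0.0066 -0.0204 -0.0003] turn 0.09 q [   4.   28.  -41.  101.   21.   59. -135.] F [-2.6 -2.   8. ] w 0.0441
164 [0.5726 0.2711 0.0047]
173 [0.5676 0.271  0.0051]
182 [0.5627 0.271  0.0054]
191 [0.5576 0.271  0.0058]
200 [0.5525 0.271  0.006 ]
209 [0.5487 0.271  0.0108]
218 [0.5488 0.2711 0.0269]
227 [0.5489 0.2713 0.0403]
236 [0.5487 0.2714 0.0512]
```

Request:
{"method": "step_arm", "body": {
  "deltas": [
    [-1,0,0,0,0],
    [-1,0,0,0,0],
    [-1,-0.004,0,0,0],
    [-1,-0.006,-0.005,0,0],
    [-1,-0.006,-0.011,0,0],
    [-1,-0.006,-0.0163,0,0],
    [-1,-0.006,-0.0163,0,0],
    [-1,-0.003,-0.0163,0,0],
    [-1,-0.001,-0.0163,0,0],
    [-1,0,-0.0163,0,0],
    [-1,0,-0.0163,0,0]
  ],
  "newtons": 60
}}

```text
time_s: 29.35
tool_pos: [0.5155, 0.272, 0.0434]
tool_rot: [6.7, 90.0, -83.3]
force: [-1.5, -2.5, 2.6]
grip_width: 0.0435
```

```bash
python3 ht.py | sed -n '1p;8,20p'
```

```text
t 29.40 tcp [0.5155 0.272  0.0434] zyaw -89.93 tilt [ 1.e-04 -5.e-04 -1.e+00] -> shift [-0.0066 -0.005  -0.0004] turn 0.07 q [   4.   26.  -42.  103.   20.   58. -136.] F [-2.3 -1.5  3.6] w 0.0435
164 [0.5573 0.2708 0.0051]
173 [0.5525 0.2708 0.0058]
182 [0.5473 0.2708 0.005 ]
191 [0.542  0.2707 0.0045]
200 [0.5368 0.2707 0.0047]
209 [0.5336 0.2708 0.0113]
218 [0.5332 0.2709 0.0261]
227 [0.5331 0.271  0.0392]
236 [0.5331 0.2711 0.0506]
```

Request:
{"method": "step_arm", "body": {
  "deltas": [
    [-1,0,0,0,0],
    [-1,0,0,0,0],
    [0.05,0,0,0,0],
    [0.1,0,0,0,0],
    [0.2,0,0,0,0],
    [0.3,0,0,0,0],
    [0.5,0,0,0,0],
    [0.5,0,0,0,0]
  ],
  "newtons": 5
}}

```text
time_s: 30.4
tool_pos: [0.5154, 0.2721, 0.043]
tool_rot: [-0.9, 90.0, -90.8]
force: [-0.3, 0.1, 0.6]
grip_width: 0.0632
```

```bash
python3 ht.py | sed -n '1p;8,20p'
```

```text
t 30.45 tcp [0.5154 0.2721 0.043 ] zyaw -89.92 tilt [-0.e+00 -1.e-04 -1.e+00] -> shift [-0.007  -0.0049 -0.0003] turn 0.08 q [   4.   26.  -42.  104.   20.   58. -136.] F [-1.1 -0.3 -0.5] w 0.0646
164 [0.5574 0.271  0.0061]
173 [0.5522 0.2709 0.0049]
182 [0.5471 0.2709 0.0045]
191 [0.5421 0.2709 0.005 ]
200 [0.5371 0.2709 0.0057]
209 [0.5332 0.2709 0.0102]
218 [0.5333 0.271  0.0265]
227 [0.5335 0.2712 0.0402]
236 [0.5331 0.2713 0.0507]
```

It's standing flat. I'll withdraw straight up, back the arm away, and check everything.

Request:
{"method": "step_arm", "body": {
  "deltas": [
    [0.5,-0.02,0,0,0],
    [0.6,-0.06,0,0,0],
    [0.8,-0.11,0,0,0],
    [1,-0.16,-0.02,0.02,0],
    [1,-0.19,-0.05,0.04,0],
    [1,-0.2,-0.07,0.06,0],
    [1,-0.2,-0.07,0.06,0],
    [1,-0.2,-0.07,0.06,0]
  ]
}}

```text
time_s: 31.45
tool_pos: [0.4458, 0.2125, 0.2436]
tool_rot: [95.8, 89.9, 5.9]
force: [0.0, 0.5, -0.5]
grip_width: 0.0866
```

```bash
python3 - <<'E'
from h import *
i,d=read_camera('wrist');P=cloud(camera_model('wrist'),d);save('w13.png',i)
Q=P[:235].reshape(-1,3)
h=Q[(Q[:,2]>.074)&(Q[:,2]<.09)&(abs(Q[:,0]-.51)<.06)&(abs(Q[:,1]-.272)<.06)];c=np.linalg.lstsq(np.c_[h[:,:2]-h[:,:2].mean(0),np.ones(len(h))],h[:,2],rcond=None)[0]
print('head',np.median(h[:,2]),cv2.minAreaRect((h[:,:2]*1000).astype(np.float32)),'tilt deg',np.degrees(c[:2]))
q=Q[(Q[:,2]<.03)&(np.hypot(Q[:,0]-.5105,Q[:,1]-.2724)<.1)];l=(q[:,2]>.0034).astype(float)
r=minimize(lambda p:np.mean((l-1/(1+np.exp((np.hypot(q[:,0]-p[0],q[:,1]-p[1])-.07)/.0015)))**2),[.5105,.2724],method='Nelder-Mead',options=dict(initial_simplex=[[.5105,.2724],[.52,.2724],[.5105,.28]]));print('mat',r.x,r.fun)
i,d=read_camera('scene');P=cloud(camera_model('scene'),d);save('s1.png',cv2.resize(i[130:300,130:480],None,fx=2.2,fy=2.2))
print(monitor.get_obs()['tool_pos'],monitor.get_obs()['time_s'])
E
python3 pb.py
```

```text
head 0.07868262353088329 ((510.7167053222656, 272.4783935546875), (44.53806686401367, 43.1650505065918), 89.886474609375) tilt deg [-0.20876243  0.40980455]
mat [0.50992459 0.27250838] 0.03259004923208822
[0.44560018 0.21270875 0.24277564] 31.55
near 175 155 pin-block mm: 4.82 0.03605550395731005 0.031232779142286227
far 0 19   0.031023983020629364
templ 0.019050508334208766 frame 0.0192087303621713
```

View pics/s1.png

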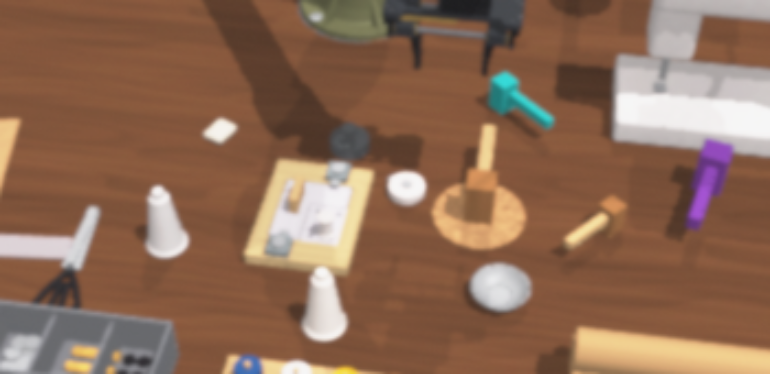

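The mallet stands flat, within 1 mm of the mat's centre. Both pins are down, the template is seated, and nothing else looks moved. Handing in.

```bash
python3 -c "
from h import *
print(env.sign_off())"
```

```text
the job is handed in; nothing more can be done
None
```

The job is done and handed in after about 31.6 s of the 64 s allowed; sign-off reports no verdict.

- **Template:** it lies flat in the recess, its plate level with the frame to about 0.2 mm, and I let go of it there.
- **Pins:** I used one blow each, near pin first and then far. Pin heads read 4.8–4.9 mm above their keeper blocks, against 5 mm nominal when fully down. The far pin was last measured right after its blow, because it was hidden in the final wrist view.
- **Mallet:** it stands on its face within 1 mm of the mat's centre, tilted less than 0.5°.
- **Other things:** the final scene picture shows nothing else visibly moved. I did not measure the other items again.

Two things went wrong on the way, and I fixed both:
- **First grasp of the mallet:** I lifted before the fingers had closed, so it stayed on the mat. I went back and gripped it properly.
- **First release on the mat:** the blows had made the mallet slip about 10 mm in the grip, and on release it rocked back onto its handle. I gripped the head, rolled it level, recentred it and let go again.

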